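# Tug-test two link plugs on a training panel

### The arm

A 6-joint arm with a two-finger parallel gripper is mounted at the origin on the work surface. World frame = base frame: x ahead of the robot, y to its left, z up, the work surface at z = 0. Lengths are in mm, angles in rad, forces in N, time in s.
With the tool pointing down it reaches from about 350 to 775 mm from the base axis. Payload 7.3 kg.
Tool frame: the origin (TCP) lies at the very end of the fingers, on their centre line; the grasp point (between the pads) lies 19 mm behind it; x points along the fingers, z is the direction in which the jaws open and shut, and the axes are right-handed (so a half turn about x gives the same grasp; the last joint's range is limited). The gripper opens to 92 mm and grips with 3 to 60 N. Pads are 19 mm wide; open, the fingers measure 130 mm over their backs; the gripper's body (75 mm by 190 mm) begins 47 mm behind the grasp point.
Start: joints at [-0.146, 0.342, 1.524, -0, 1.275, -0.146], TCP at [525.019, 0.019, 226.741] pointing down, gripper open.
Joint ranges: [-2.53, 2.53], [-0.77, 2.02], [0.04, 2.7], [-1, 4.14], [0.28, 2.66], [-3.11, 3.11]. Speed limits (rad/s): [2.57, 2.57, 3.14, 3.14, 3.14, 3.14].

### API

Orientations are given as [roll, pitch, yaw] about the fixed x, y, z axes, in that order (R = Rz(yaw) Ry(pitch) Rx(roll)).
In Python, from plant import * gives the robot as it stands.
- The arm moves only by the tool carry_out, never from a script. Its argument "rows" is a list of rows, each a list of 4 numbers: the shift along the world's x, y, z in mm, then the turn about the world's z in degrees. In form: [[x, y, z, twist], ...]. A call has 1 to 20 rows; each row is the pose to reach, as a shift and turn from the pose measured when the call began; what a row does not reach only later rows make up. A row lasts 1/12 s, in which the tool goes at most 41.7 mm and 7.16 degrees, less where a joint would pass 70% of its speed; a pose out of reach is approached as far as the arm can. A call with a gripper value outside its range is refused whole. "hand" is the finger opening in mm, from 0 to 91.8, set as the call begins (left out, the last holds). The fingers move at their own pace and stop on an object; the grip force is fixed at half the most. Time passes only in rows, so rows that repeat a pose let the fingers close. It gives the time, the measured TCP pose, the force and the opening at its end, in the units of the state.
- get_obs(): the state, without advancing time (a new reading comes with each control period).
- capture(name): name is "scene" or "side" or "wrist"; returns the picture (420x560x3 uint8, red, green, blue); there is no depth.
- camera_info(name): a dict with "camera_matrix" (3x3 intrinsics, pixels), "dist" ([k1, k2, p1, p2, k3] as OpenCV has them; the pictures are not rectified), "pose" (4x4, takes a point from camera to world coordinates); the wrist camera has in their place "mount" (4x4, takes a point from camera to tool coordinates, whose origin is the TCP and whose axes are the tool frame's). Camera axes: x right, y down, z forward; pixel columns grow to the right and rows downward; lengths in mm; the calibration is good to about 2 mm. A picture is of the moment at which its call begins: read the wrist's pose just before it. camera_info takes no time and is no camera call.
- close_job(): hands the job in, once; it reports no verdict.
The state is a dict: "time": time; "joint_positions": joint angles; "dq": joint speeds; "tau": joint torques, N m; "tool_pos": TCP position; "tcp_rot": TCP orientation; "contact_force": force on the tool from outside, world axes, zero at the start; "moment": the same for the moment, N m; "grip_width": finger opening in mm.
Only numpy, scipy, OpenCV 4.12 (cv2) and the standard library are available. Lean on these libraries where they do the work, as an engineer would, in place of code of your own. Each camera call takes 0.05 s, during which the arm holds its last target. There are 200 camera calls.

### The job

Tug-test the two yellow link plugs on the training panel: pull each straight up with about 10 N for one second, never pulling a plug that is held with more than 18 N. Leave the plug that is retained down in its socket, put the one that comes out into the red tray, and leave everything else where it is.

Things in the scene. Friction and masses are not known exactly. Their poses are not given: they have to be found in the camera images.
- plug_1: One of two yellow link plugs that look alike, seated in the panel's two front sockets, 100 mm apart; 48-84 g, round, axis upright. From its origin (centre of the foot's underside, z up): steel foot 22 mm dia to +7, stem 10 mm dia, collar 34 mm dia from +30 to +38, grip 18 mm dia up to +77 mm. Seated, the collar lies on the panel top and the origin is 20 mm above the table.
- plug_2: The other yellow link plug, in the other front socket; same shape, size and origin as plug_1.
- plug_1_grip (a point): Point on plug_1's axis inside its grip, 60 mm above its origin. One of plug_1 and plug_2, not known beforehand which, is held by a stiffly sprung hidden clip: lifted, it rises freely by a play of 1.5 to 5.5 mm, then resists stiffly and ever more; 18 N is reached before it has risen 8 mm. Let go, it drops back by itself. Closing fingers may press a plug down by some newtons.
- plug_2_grip (a point): The same point on plug_2. The plug that is not held slides out of its socket with only its own weight, clear of the panel after a rise of 30 mm.
- panel: White training panel, a box 200 (x) x 260 (y) x 50 mm high, fixed to the table. Origin: centre of its underside; x to its far edge (away from the robot), y to its left. The front sockets are at x -20, y +50 and -50 mm; two rear sockets at x +60, y +85 and -85 mm hold other plugs. Sockets are 26 mm square, 34 mm deep, so the plugs have about 2 mm play sideways.
- tray: Red open tray, 150 (x) x 130 (y) x 40 mm high, walls 5 mm and floor 5 mm thick, fixed to the table to the left or right of the panel. Origin: centre of its underside.
- clip_a: One of the two spring clips hidden deep in the front sockets. One clip is good and hooks over the plug's foot, the other is worn and holds nothing; which is where, and which plug is in it, is not known beforehand. Origin: on the socket's axis, 19 to 24 mm above the table.
- clip_b: The other hidden spring clip, in the other front socket; as clip_a.
- plug_black: Black plug in a rear socket of the panel, same shape and origin as the yellow ones; to be left alone.
- plug_green: Green plug in a rear socket, as plug_black; to be left alone.
- multimeter: Orange hand multimeter lying flat, 170 (x) x 84 x 45 mm, on the side of the panel away from the tray. Origin: centre of its underside; to be left alone.
- screwdriver: Screwdriver about 170 mm long lying near the robot on the right. Leave alone.
- jar: Clear jar with a blue cap, 52 mm dia x 70 mm, far left. Origin: centre of its underside. Leave alone.
- spool: Grey plastic disc, 56 mm dia x 30 mm, far right. Origin: centre of its underside. Leave alone.
- fuse_box: Small cardboard box 70 x 50 x 25 mm, near left. Origin: centre of its underside. Leave alone.
Things that resemble listed ones, but are neither listed nor needed, are in the scene too. What is shaped like the plug_1 but pink or purple is not meant.

How it is judged:
By the outcome, as a careful person would: the job done as asked, in the order asked, and still so for the second after the job is handed in, with the robot touching nothing.
It also fails if it takes over 64 s, if anything falls off the work surface, if the arm or the gripper's body presses on something with over 40 N, if the wrist force passes 120 N, or if a joint passes its speed limit or range.

## Working session

There is one attempt and no reset: what is moved stays moved. The work goes in short steps, Python scripts to look and compute and a tool call to move; the robot and the scene stay as the last step left them, time stands still between calls to the robot, and variables do not carry over. Pictures are saved under pics/ and viewed, about 8 in all and at most 12, crops included, and the job is handed in when it is done.

Besides the shell and the picture viewer there is one more tool, called after "Emit:" as name(argument=value, ...) on one line, values as JSON. carry_out: Moves the arm, as the interface text tells. Its arguments: {"type":"object","properties":{"rows":{"type":"array"},"hand":{"type":"number"}},"required":["rows"]}

```bash
mkdir -p pics
python3 - <<'E'
from plant import *
import cv2,numpy as np
o=get_obs();print(o)
for n in ["scene","side","wrist"]:
    im=capture(n);cv2.imwrite(f"pics/{n}0.png",im[:,:,::-1]);c=camera_info(n);print(n,{k:np.round(v,3).tolist() if not isinstance(v,str) else v for k,v in c.items()})
a=cv2.imread("pics/scene0.png");cv2.imwrite("pics/scene0.png",a)
E
```

```text
{'time': 0.0, 'joint_positions': array([-1.45959158e-01,  3.42745173e-01,  1.52504473e+00,  1.61572101e-05,
        1.27544351e+00, -1.46002631e-01]), 'dq': array([ 4.19366507e-04,  1.33739511e-03, -2.92823952e-04, -2.02002011e-05,
        1.51573224e-03, -1.63976781e-04]), 'tau': array([ 7.61924657e-04, -4.31245601e+01, -2.44219762e+01,  7.17750052e-02,
        5.59406646e-02, -1.04314388e-04]), 'tool_pos': array([5.24566110e+02, 1.12453945e-01, 2.26023668e+02]), 'tcp_rot': array([2.98617403, 1.56915549, 2.98621279]), 'contact_force': array([ 0.84142932, -0.2806621 , -0.52171691]), 'moment': array([-0.07135554,  0.01318507, -0.00094401]), 'grip_width': 92.11162290992078}
scene {'camera_matrix': [[384.581, 0.0, 279.288], [0.0, 384.581, 207.546], [0.0, 0.0, 1.0]], 'dist': [-0.099, 0.0, 0.0, 0.0, 0.0], 'pose': [[-0.723, 0.464, -0.511, 1067.383], [0.69, 0.493, -0.529, 566.674], [0.007, -0.736, -0.677, 796.552], [0.0, 0.0, 0.0, 1.0]]}
side {'camera_matrix': [[406.225, 0.0, 287.653], [0.0, 406.225, 203.045], [0.0, 0.0, 1.0]], 'dist': [-0.055, 0.0, 0.0, 0.0, 0.0], 'pose': [[-0.975, -0.186, 0.124, 402.101], [-0.223, 0.765, -0.604, 532.036], [0.017, -0.616, -0.787, 750.221], [0.0, 0.0, 0.0, 1.0]]}
wrist {'camera_matrix': [[344.628, 0.0, 278.758], [0.0, 344.628, 202.777], [0.0, 0.0, 1.0]], 'dist': [-0.045, 0.0, 0.0, 0.0, 0.0], 'mount': [[-0.002, -0.259, 0.966, -158.119], [-0.0, -0.966, -0.259, 70.254], [1.0, -0.001, 0.001, -1.419], [0.0, 0.0, 0.0, 1.0]]}
```

View pics/scene0.png

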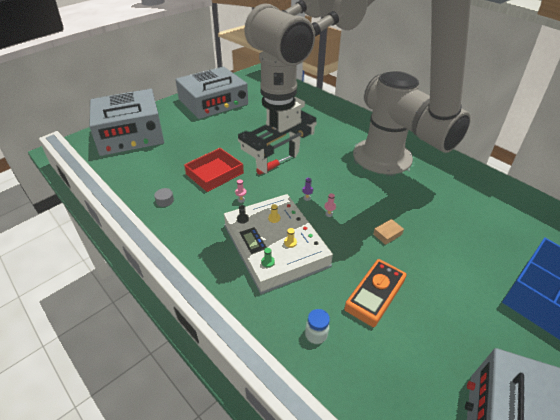

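View pics/side0.png

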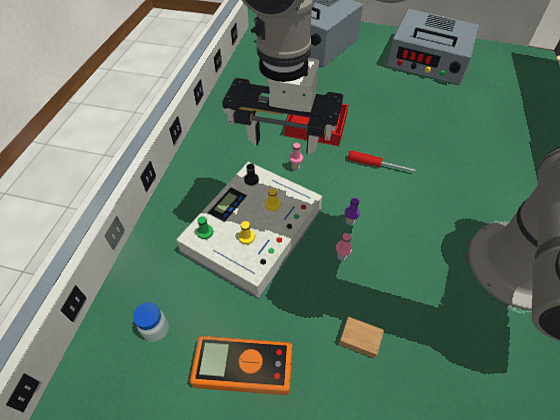

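Yellow plugs are at scene (274,213) and (291,238), and at side (272,198) and (245,232). The pink/purple ones at scene (240,187), (330,203), (308,187) stand on the table and are decoys. The tray is at scene (214,169).

```bash
cat > h.py <<'E'
import cv2,numpy as np
from scipy.spatial.transform import Rotation as Ro
from plant import *
def cam(n,obs=None):
    c=camera_info(n);K=np.array(c["camera_matrix"]);d=np.array(c["dist"])
    if n=="wrist":
        T=np.eye(4);T[:3,:3]=Ro.from_euler("xyz",obs["tcp_rot"]).as_matrix();T[:3,3]=obs["tool_pos"];P=T@np.array(c["mount"])
    else:P=np.array(c["pose"])
    return K,d,P
def ray(C,px):
    K,d,P=C;u=cv2.undistortPoints(np.array(px,float).reshape(-1,1,2),K,d).reshape(-1,2)
    D=np.c_[u,np.ones(len(u))]@P[:3,:3].T
    return P[:3,3],D/np.linalg.norm(D,axis=1)[:,None]
def plane(C,px,z):
    o,D=ray(C,px);return o+D*((z-o[2])/D[:,2])[:,None]
def tri(rays):
    A=np.zeros((3,3));b=np.zeros(3)
    for o,D in rays:
        M=np.eye(3)-np.outer(D,D);A+=M;b+=M@o
    p=np.linalg.solve(A,b);return p,[np.linalg.norm((np.eye(3)-np.outer(D,D))@(p-o)) for o,D in rays]
def proj(C,pts):
    K,d,P=C;W=np.linalg.inv(P);return cv2.projectPoints(np.array(pts,float).reshape(-1,1,3),cv2.Rodrigues(W[:3,:3])[0],W[:3,3],K,d)[0].reshape(-1,2)
def blobs(im,lo,hi,amin=30):
    hsv=cv2.cvtColor(im,cv2.COLOR_BGR2HSV);m=cv2.inRange(hsv,np.array(lo),np.array(hi))
    n,l,s,c=cv2.connectedComponentsWithStats(m)
    return [(c[i].round(1),s[i].tolist(),l==i) for i in range(1,n) if s[i][4]>=amin]
E
python3 - <<'E'
from h import *
B={}
for n in("scene","side"):
    im=cv2.imread(f"pics/{n}0.png");C=cam(n)
    for nm,lo,hi in(("yel",(18,120,90),(32,255,255)),("red",(0,190,70),(4,255,255)),("grn",(50,200,90),(80,255,255))):
        for c,s,m in blobs(im,lo,hi,25):print(n,nm,c,s,plane(C,[c],60 if nm!="red" else 20).round(0))
    B[n]=sorted([c for c,s,m in blobs(im,(18,120,90),(32,255,255),40)],key=lambda c:c[1])
    if n=="scene":
        m=max([b for b in blobs(im,(0,150,60),(6,255,255),200)],key=lambda b:b[1][4])[2].astype(np.uint8)
        h=cv2.convexHull(cv2.findContours(m,0,2)[0][0]);a=cv2.approxPolyDP(h,3,True).reshape(-1,2)
        print("tray poly",a.tolist());print(plane(C,a,40).round(0).tolist())
for i in range(2):
    print(tri([(lambda r:(r[0],r[1][0]))(ray(cam(n),[B[n][i]])) for n in B]))
w=cv2.imread("pics/scene0.png")[150:300,180:350];s=cv2.imread("pics/side0.png")[130:300,160:330]
cv2.imwrite("pics/c1.png",np.hstack([cv2.resize(w,(400,353)),cv2.resize(s,(400,353))]))
E
```

```text
scene yel [273.8 214.9] [269, 205, 11, 18, 129] [[543.   3.  60.]]
scene yel [290.1 238.3] [284, 228, 13, 19, 151] [[573.  96.  60.]]
tray poly [[220, 148], [241, 163], [242, 172], [206, 190], [186, 173], [185, 165]]
[[435.0, -390.0, 40.0], [438.0, -270.0, 40.0], [467.0, -230.0, 40.0], [605.0, -236.0, 40.0], [602.0, -350.0, 40.0], [580.0, -390.0, 40.0]]
side yel [427.4  69. ] [425, 66, 6, 7, 33] [[ 218. -593.   60.]]
side yel [257.6 110. ] [239, 107, 43, 8, 72] [[ 657. -282.   60.]]
side yel [272.3 200.7] [265, 189, 16, 22, 230] [[545.   4.  60.]]
side yel [245.9 233.5] [238, 221, 17, 24, 262] [[576.  99.  60.]]
side red [405.   53.6] [403, 50, 5, 8, 32] [[ 281. -728.   20.]]
side red [412.5  55.5] [410, 52, 6, 8, 31] [[ 256. -724.   20.]]
side red [419.8  57.6] [417, 54, 6, 8, 33] [[ 232. -718.   20.]]
side red [427.6  59.5] [425, 56, 6, 8, 29] [[ 207. -713.   20.]]
side red [337.1 127.3] [319, 104, 29, 41, 320] [[ 446. -312.   20.]]
side red [297.9 118.9] [287, 115, 23, 9, 144] [[ 555. -320.   20.]]
side red [295.7 132.3] [285, 126, 22, 14, 173] [[ 550. -265.   20.]]
side red [364.5 158. ] [348, 151, 34, 16, 288] [[ 361. -214.   20.]]
side red [278.4 351.8] [276, 349, 6, 6, 28] [[458. 304.  20.]]
side red [276.4 375.6] [274, 373, 6, 6, 29] [[452. 345.  20.]]
(array([597.5468482 ,  29.01939262, 221.55678838]), [np.float64(80.86928660728843), np.float64(80.86928660728833)])
(array([546.52123735,  44.6557866 ,  50.16140966]), [np.float64(38.40478023110866), np.float64(38.40478023110863)])
```

View pics/c1.png

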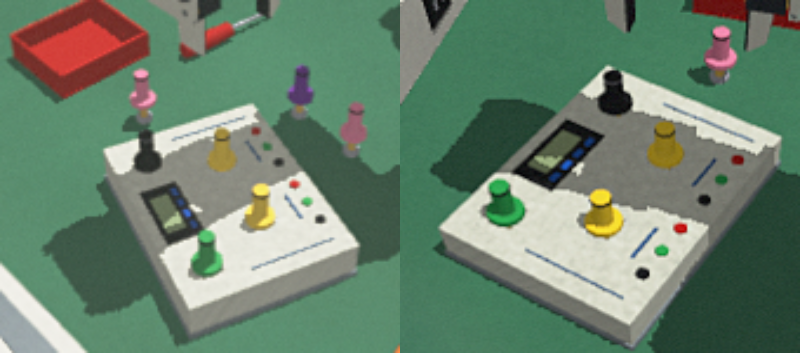

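View pics/wrist0.png

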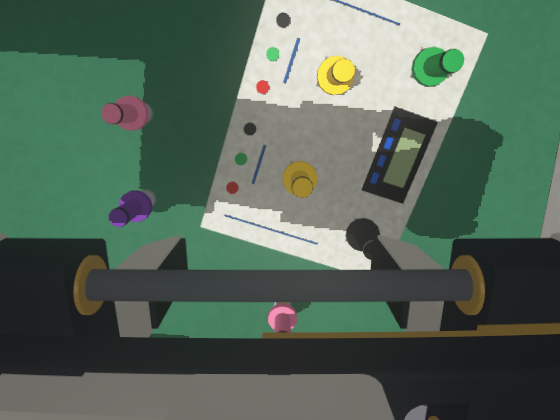

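Confirmed: the two yellow plugs sit in the panel's front sockets, at wrist (300,182) and (340,72). The pink and purple ones stand on the table. Next I refine the grip axes using all three views.

Run:
```python
from h import *
o=get_obs();print(o["tool_pos"],o["contact_force"])
o["tool_pos"]=np.array([525.019,.019,226.741]);
C={n:cam(n,o) for n in("scene","side","wrist")}
im={n:cv2.imread(f"pics/{n}0.png") for n in C}
R={}
for n in C:
    b=[x for x in blobs(im[n],(18,110,70),(32,255,255),100)]
    for c,s,m in b:print(n,c,s)
# axis fit: top rim centre from wrist: Hough on crops
g=cv2.resize(im["wrist"][40:220,270:400],None,fx=4,fy=4,interpolation=3)
cv2.imwrite("pics/c2.png",g)
for n in C:print(n,proj(C[n],[[544,3.5,97],[574.5,97.5,97],[544,3.5,58],[574.5,97.5,58]]).round(1).tolist())
```

```text
[5.24715703e+02 6.34119331e-02 2.26220551e+02] [1.37547498 0.59995355 0.06982496]
scene [273.9 214.8] [269, 205, 11, 18, 134]
scene [290.1 238.3] [284, 228, 13, 19, 155]
side [272.3 200.6] [265, 188, 16, 24, 240]
side [245.9 233.5] [238, 221, 17, 24, 266]
wrist [335.5  74.7] [317, 56, 38, 39, 1158]
wrist [299.6 178.6] [283, 161, 34, 37, 967]
wrist [ 86.  284.9] [73, 255, 34, 60, 979]
wrist [471.4 284.8] [452, 255, 33, 60, 983]
wrist [435.9 332.1] [263, 323, 297, 15, 2068]
scene [[273.8, 205.3], [290.4, 229.0], [273.9, 215.7], [290.0, 239.5]]
side [[272.5, 189.6], [245.7, 222.4], [272.7, 201.1], [247.0, 233.4]]
wrist [[302.2, 191.1], [342.5, 75.6], [299.5, 182.0], [334.8, 79.9]]
```

View pics/c2.png

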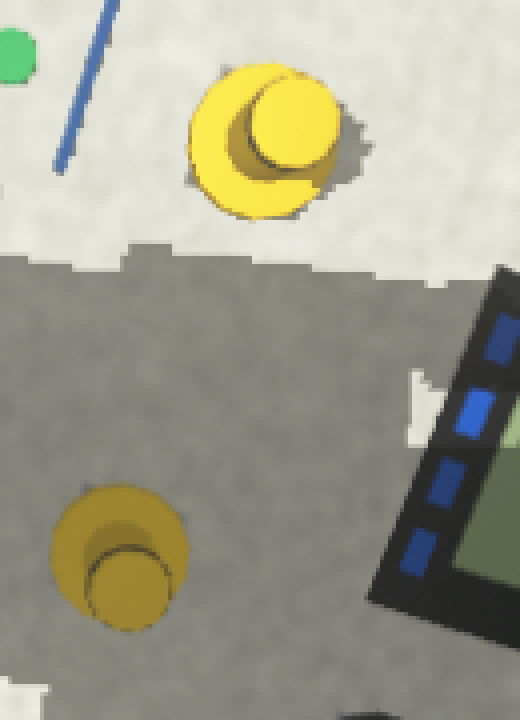

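Emit:
carry_out(hand=42, rows=[[10, 3, -10, 0], [19, 5.5, -25, 0], [19, 5.5, -45, 0], [19, 5.5, -65, 0], [19, 5.5, -85, 0], [19, 5.5, -100, 0], [19, 5.5, -112, 0], [19, 5.5, -124, 0], [19, 5.5, -134, 0], [19, 5.5, -142, 0], [19, 5.5, -149, 0], [19, 5.5, -155, 0], [19, 5.5, -159, 0], [19, 5.5, -161, 0], [19, 5.5, -161, 0], [19, 5.5, -161, 0], [19, 5.5, -161, 0]])

```text
time: 1.57
tool_pos: [544.0, 5.6, 65.6]
tcp_rot: [2.901, 1.571, 2.901]
contact_force: [-0.1, -0.2, 0.1]
grip_width: 42.4
```

Run:
```python
from h import *
print([get_obs()[k] for k in("time","tool_pos","contact_force","moment","grip_width")])
a=[capture(n)[:,:,::-1] for n in("scene","side","wrist")]
for i,x in enumerate(a):cv2.imwrite(f"pics/b{i}.png",x)
cv2.imwrite("pics/c3.png",np.hstack([cv2.resize(a[0][150:270,215:335],(400,400)),cv2.resize(a[1][130:260,210:340],(400,400))]))
```

```text
[1.5667, array([544.02171584,   5.55690763,  65.64394007]), array([-0.14940292, -0.17735626,  0.11356581]), array([ 0.04005325, -0.00637068, -0.03708738]), 42.445206177064165]
```

View pics/c3.png

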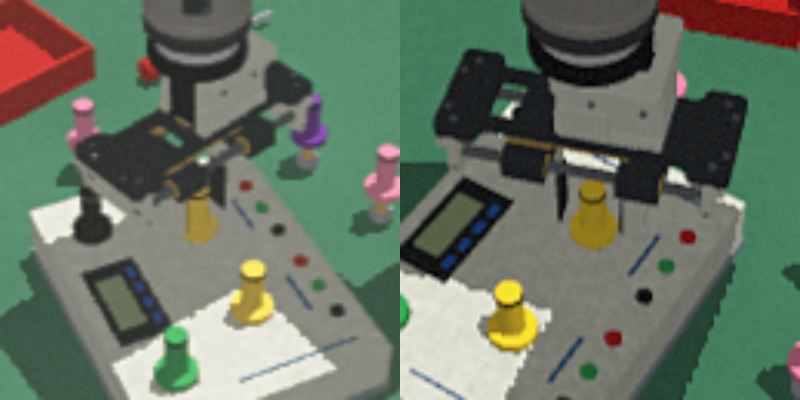

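The fingers straddle the right yellow plug, evenly spaced on both sides and clear of the black plug. Closing now.

Emit:
carry_out(hand=10, rows=[[0, 0, 0, 0], [0, 0, 0, 0], [0, 0, 0, 0], [0, 0, 0, 0], [0, 0, 0, 0], [0, 0, 0, 0], [0, 0, 0, 0], [0, 0, 0, 0]])

```text
time: 2.38
tool_pos: [544.0, 5.5, 65.6]
tcp_rot: [2.905, 1.57, 2.905]
contact_force: [0.2, -0.4, 0.9]
grip_width: 17.1
```

```bash
cat >> h.py <<'E'
def st():
    o=get_obs();print(o["time"],o["tool_pos"].round(2),o["contact_force"].round(2),o["moment"].round(3),round(o["grip_width"],1))
E
python3 -c "
from h import *
st()"
```

```text
2.3833 [543.96   5.54  65.58] [ 0.17 -0.45  0.93] [ 0.066 -0.002  0.03 ] 17.1
```

Emit:
carry_out(rows=[[0, 0, 0.5, 0], [0, 0, 1, 0], [0, 0, 1, 0], [0, 0, 1, 0]])

```text
time: 2.72
tool_pos: [543.9, 5.5, 66.6]
tcp_rot: [3.019, 1.57, 3.019]
contact_force: [0.8, -0.1, -0.9]
grip_width: 17.1
```

Emit:
carry_out(rows=[[0, 0, 0.3, 0], [0, 0, 0.6, 0], [0, 0, 0.6, 0], [0, 0, 0.6, 0]])

```text
time: 3.05
tool_pos: [543.9, 5.5, 67.1]
tcp_rot: [3.0, 1.57, 3.0]
contact_force: [0.0, 0.1, -0.2]
grip_width: 17.2
```

Emit:
carry_out(rows=[[0, 0, 0.3, 0], [0, 0, 0.6, 0], [0, 0, 0.6, 0], [0, 0, 0.6, 0]])

```text
time: 3.38
tool_pos: [543.9, 5.6, 67.8]
tcp_rot: [2.933, 1.57, 2.933]
contact_force: [-0.1, -0.1, -0.6]
grip_width: 17.3
```

Emit:
carry_out(rows=[[0, 0, 0.3, 0], [0, 0, 0.6, 0], [0, 0, 0.6, 0], [0, 0, 0.6, 0]])

```text
time: 3.72
tool_pos: [543.9, 5.5, 68.4]
tcp_rot: [2.985, 1.57, 2.985]
contact_force: [0.6, -0.8, -1.1]
grip_width: 17.4
```

Emit:
carry_out(rows=[[0, 0, 0.3, 0], [0, 0, 0.5, 0], [0, 0, 0.5, 0], [0, 0, 0.5, 0]])

```text
time: 4.05
tool_pos: [544.0, 5.5, 69.0]
tcp_rot: [3.042, 1.571, 3.042]
contact_force: [-0.4, -0.2, -1.2]
grip_width: 17.2
```

Emit:
carry_out(rows=[[0, 0, 0.3, 0], [0, 0, 0.5, 0], [0, 0, 0.5, 0], [0, 0, 0.5, 0]])

```text
time: 4.38
tool_pos: [543.9, 5.5, 69.2]
tcp_rot: [3.008, 1.57, 3.008]
contact_force: [0.9, -0.6, -3.0]
grip_width: 17.4
```

Emit:
carry_out(rows=[[0, 0, 0.2, 0], [0, 0, 0.4, 0], [0, 0, 0.4, 0], [0, 0, 0.4, 0]])

```text
time: 4.72
tool_pos: [543.8, 5.5, 69.4]
tcp_rot: [2.998, 1.57, 2.998]
contact_force: [1.0, -0.3, -4.7]
grip_width: 17.3
```

Emit:
carry_out(rows=[[0, 0, 0.2, 0], [0, 0, 0.5, 0], [0, 0, 0.5, 0], [0, 0, 0.5, 0]])

```text
time: 5.05
tool_pos: [543.8, 5.6, 69.7]
tcp_rot: [2.953, 1.57, 2.953]
contact_force: [3.3, 0.2, -8.4]
grip_width: 17.3
```

Emit:
carry_out(rows=[[0, 0, 0.3, 0], [0, 0, 0.3, 0], [0, 0, 0.3, 0], [0, 0, 0.3, 0], [0, 0, 0.3, 0], [0, 0, 0.3, 0], [0, 0, 0.3, 0], [0, 0, 0.3, 0], [0, 0, 0.3, 0], [0, 0, 0.3, 0], [0, 0, 0.3, 0], [0, 0, 0.3, 0], [0, 0, 0.3, 0], [0, 0, 0.3, 0]])

```text
time: 6.22
tool_pos: [543.7, 5.6, 70.0]
tcp_rot: [2.965, 1.57, 2.965]
contact_force: [2.5, 0.2, -10.2]
grip_width: 17.4
```

The right plug is held: 10.2 N for just over 1 s. Lowering it, then releasing.

Emit:
carry_out(rows=[[0, 0, -1, 0], [0, 0, -2, 0], [0, 0, -3, 0], [0, 0, -4, 0], [0, 0, -4.2, 0], [0, 0, -4.2, 0], [0, 0, -4.2, 0]])

```text
time: 6.8
tool_pos: [543.8, 5.6, 66.0]
tcp_rot: [2.946, 1.57, 2.946]
contact_force: [0.4, -0.6, -0.5]
grip_width: 17.2
```

Emit:
carry_out(hand=42, rows=[[0, 0, 0, 0], [0, 0, 0, 0], [0, 0, 0, 0], [0, 0, 0, 0], [0, 0, 0, 0], [0, 0, 0, 0], [0, 0, 0, 0], [0, 0, 0, 0]])

```text
time: 7.47
tool_pos: [543.8, 5.6, 66.0]
tcp_rot: [2.984, 1.57, 2.984]
contact_force: [-0.6, -0.1, 0.7]
grip_width: 41.7
```

Emit:
carry_out(rows=[[0, 0, 5, 0], [0, 0, 15, 0], [0, 0, 30, 0], [0, 0, 45, 0], [0, 0, 60, 0], [0, 0, 65, 0], [0, 0, 65, 0], [0, 0, 65, 0]])

```text
time: 8.13
tool_pos: [543.8, 5.6, 131.2]
tcp_rot: [2.92, 1.57, 2.92]
contact_force: [-0.0, -0.1, -0.0]
grip_width: 41.9
```

Run:
```python
from h import *
st();o=get_obs()
for n in("scene","side","wrist"):
    a=capture(n)[:,:,::-1];cv2.imwrite(f"pics/d{n}.png",a);C=cam(n,o)
    print(n,[(c.tolist(),s) for c,s,m in blobs(a,(18,110,70),(32,255,255),100)])
```

```text
8.1333 [543.8    5.58 131.16] [-0.03 -0.11 -0.01] [-0.004  0.028 -0.015] 41.9
scene [([274.1, 214.5], [269, 205, 11, 18, 133]), ([290.1, 238.2], [284, 228, 13, 19, 157])]
side [([272.6, 200.7], [265, 189, 16, 22, 238]), ([245.9, 233.4], [238, 221, 17, 24, 266])]
wrist [([330.5, 68.1], [303, 41, 55, 56, 2376]), ([279.8, 215.0], [256, 188, 48, 58, 2021]), ([185.3, 286.1], [179, 256, 17, 61, 585]), ([372.5, 285.9], [362, 256, 18, 60, 587]), ([357.3, 332.7], [149, 325, 359, 13, 2649])]
```

Emit:
carry_out(rows=[[8, 20, 0, 0], [16, 45, 0, 0], [24, 70, 0, 0], [31, 94, 0, 0], [31, 94, 0, 0], [31, 94, -10, 0], [31, 94, -22, 0], [31, 94, -34, 0], [31, 94, -44, 0], [31, 94, -52, 0], [31, 94, -59, 0], [31, 94, -63, 0], [31, 94, -65.5, 0], [31, 94, -65.5, 0], [31, 94, -65.5, 0], [31, 94, -65.5, 0]])

```text
time: 9.62
tool_pos: [574.6, 99.7, 65.1]
tcp_rot: [2.897, 1.569, 2.897]
contact_force: [0.3, 0.4, 0.2]
grip_width: 42.2
```

Run:
```python
from h import *
st()
a=[capture(n)[:,:,::-1] for n in("scene","side")]
cv2.imwrite("pics/c4.png",np.hstack([cv2.resize(a[0][160:280,225:345],(400,400)),cv2.resize(a[1][150:280,180:310],(400,400))]))
```

```text
9.6167 [574.59  99.65  65.12] [0.26 0.39 0.23] [ 0.006 -0.033 -0.009] 42.2
```

View pics/c4.png

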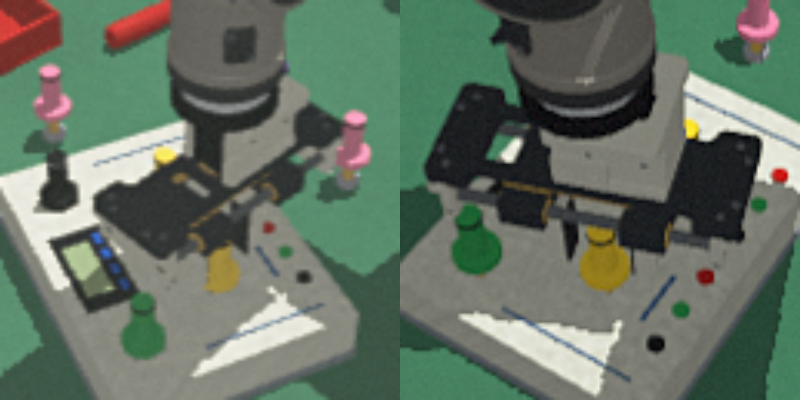

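The fingers straddle the left plug. Closing, then the tug in small steps.

Emit:
carry_out(hand=10, rows=[[0, 0, 0, 0], [0, 0, 0, 0], [0, 0, 0, 0], [0, 0, 0, 0], [0, 0, 0, 0], [0, 0, 0, 0], [0, 0, 0, 0], [0, 0, 0, 0]])

```text
time: 10.38
tool_pos: [574.6, 99.7, 65.2]
tcp_rot: [2.855, 1.569, 2.855]
contact_force: [0.4, 0.6, 1.9]
grip_width: 17.2
```

Emit:
carry_out(rows=[[0, 0, 0.5, 0], [0, 0, 1, 0], [0, 0, 1.5, 0], [0, 0, 2, 0], [0, 0, 2, 0]])

```text
time: 10.8
tool_pos: [574.6, 99.7, 67.2]
tcp_rot: [2.845, 1.569, 2.845]
contact_force: [0.3, -0.6, -1.6]
grip_width: 17.3
```

Emit:
carry_out(rows=[[0, 0, 0.5, 0], [0, 0, 1, 0], [0, 0, 1, 0], [0, 0, 1, 0]])

```text
time: 11.13
tool_pos: [574.6, 99.7, 68.3]
tcp_rot: [2.849, 1.569, 2.849]
contact_force: [-0.6, 0.0, -0.6]
grip_width: 17.3
```

Emit:
carry_out(rows=[[0, 0, 0.4, 0], [0, 0, 0.8, 0], [0, 0, 0.8, 0], [0, 0, 0.8, 0]])

```text
time: 11.47
tool_pos: [574.7, 99.7, 69.1]
tcp_rot: [2.811, 1.569, 2.811]
contact_force: [0.4, -0.1, -0.5]
grip_width: 17.0
```

Emit:
carry_out(rows=[[0, 0, 0.4, 0], [0, 0, 0.8, 0], [0, 0, 0.8, 0], [0, 0, 0.8, 0]])

```text
time: 11.8
tool_pos: [574.7, 99.7, 70.0]
tcp_rot: [2.805, 1.57, 2.805]
contact_force: [-0.6, -0.5, -0.3]
grip_width: 17.5
```

Emit:
carry_out(rows=[[0, 0, 0.4, 0], [0, 0, 0.8, 0], [0, 0, 0.8, 0], [0, 0, 0.8, 0]])

```text
time: 12.13
tool_pos: [574.7, 99.7, 70.8]
tcp_rot: [2.782, 1.57, 2.782]
contact_force: [0.9, 0.2, -0.6]
grip_width: 17.5
```

Emit:
carry_out(rows=[[0, 0, 0.4, 0], [0, 0, 0.8, 0], [0, 0, 1.2, 0], [0, 0, 1.2, 0]])

```text
time: 12.47
tool_pos: [574.8, 99.7, 72.1]
tcp_rot: [2.712, 1.57, 2.712]
contact_force: [0.2, -0.6, -0.7]
grip_width: 17.6
```

Emit:
carry_out(rows=[[0, 0, 0.6, 0], [0, 0, 1.2, 0], [0, 0, 1.8, 0], [0, 0, 1.8, 0]])

```text
time: 12.8
tool_pos: [574.9, 99.7, 74.1]
tcp_rot: [2.539, 1.57, 2.539]
contact_force: [-0.1, 0.2, -0.4]
grip_width: 17.0
```

It rose 9 mm with no resistance, so this is the free one. Lifting it clear and carrying it to the tray centre, about (509,-330) with the rim corners measured at 150 x 130.

Emit:
carry_out(rows=[[0, 0, 3, 0], [0, 0, 8, 0], [0, 0, 15, 0], [0, 0, 24, 0], [0, 0, 34, 0], [0, 0, 48, 0], [0, 0, 64, 0], [0, 0, 82, 0], [0, 0, 100, 0], [0, 0, 115, 0], [0, 0, 125, 0], [0, 0, 130, 0], [0, 0, 130, 0], [0, 0, 130, 0]])

```text
time: 13.97
tool_pos: [574.6, 99.7, 203.8]
tcp_rot: [2.816, 1.57, 2.816]
contact_force: [-0.5, -1.0, -0.1]
grip_width: 17.2
```

Emit:
carry_out(rows=[[-1, -10, 0, 0], [-4, -30, 0, 0], [-8, -55, 0, 0], [-12, -82, 0, 0], [-16, -110, 0, 0], [-20, -138, 0, 0], [-25, -166, 0, 0], [-30, -194, 0, 0], [-34, -222, 0, 0], [-38, -250, 0, 0], [-42, -278, 0, 0], [-46, -306, 0, 0], [-50, -334, 0, 0], [-54, -362, 0, 0], [-58, -388, 0, 0], [-62, -408, 0, 0], [-65, -422, 0, 0], [-66, -430, 0, 0], [-66, -430, 0, 0], [-66, -430, 0, 0]])

```text
time: 15.63
tool_pos: [508.5, -329.8, 203.3]
tcp_rot: [2.436, 1.568, 2.436]
contact_force: [-0.4, 0.0, -0.9]
grip_width: 17.2
```

Run:
```python
from h import *
st();o=get_obs()
a={n:capture(n)[:,:,::-1].copy() for n in("scene","side","wrist")}
cv2.imwrite("pics/e.png",np.hstack([cv2.resize(a["scene"][80:260,140:340],(400,360)),cv2.resize(a["wrist"],(400,300),interpolation=3)[:, :].copy() if 0 else cv2.copyMakeBorder(cv2.resize(a["wrist"],(400,300)),0,60,0,0,0)]))
C=cam("scene");m=max(blobs(a["scene"],(0,150,60),(6,255,255),150),key=lambda b:b[1][4])[2].astype(np.uint8)
p=cv2.approxPolyDP(cv2.convexHull(cv2.findContours(m,0,2)[0][0]),3,True).reshape(-1,2);print(p.tolist(),plane(C,p,40).round().tolist())
print(proj(C,[[434,-395,40],[434,-265,40],[584,-265,0],[584,-395,40]]).round())
```

```text
15.6333 [ 508.48 -329.81  203.33] [-0.37  0.01 -0.94] [-0.008 -0.016 -0.009] 17.2
[[220, 148], [241, 163], [242, 172], [207, 191], [186, 173], [185, 164]] [[435.0, -390.0, 40.0], [438.0, -270.0, 40.0], [467.0, -230.0, 40.0], [606.0, -230.0, 40.0], [602.0, -350.0, 40.0], [577.0, -394.0, 40.0]]
[[219. 147.]
 [243. 163.]
 [208. 192.]
 [183. 165.]]
```

View pics/e.png

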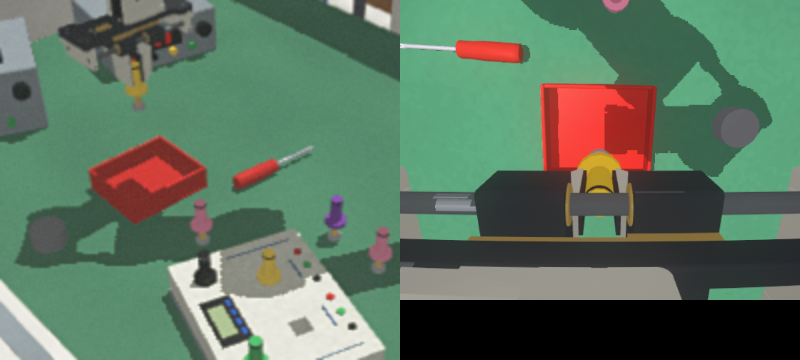

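The plug is in the jaws, centred over the tray (wrist columns 541-657 against the plug at 600). The left front socket is empty and the right plug is seated. Lowering now.

Emit:
carry_out(rows=[[0, 0, -8, 0], [0, 0, -22, 0], [0, 0, -40, 0], [0, 0, -58, 0], [0, 0, -76, 0], [0, 0, -92, 0], [0, 0, -106, 0], [0, 0, -117, 0], [0, 0, -126, 0], [0, 0, -133, 0], [0, 0, -138, 0], [0, 0, -142, 0], [0, 0, -145, 0], [0, 0, -147, 0], [0, 0, -149, 0], [0, 0, -149, 0], [0, 0, -149, 0]])

```text
time: 17.2
tool_pos: [509.0, -329.2, 55.0]
tcp_rot: [2.568, 1.57, 2.57]
contact_force: [0.0, 0.7, -0.8]
grip_width: 17.4
```

Emit:
carry_out(rows=[[0, 0, -0.5, 0], [0, 0, -1, 0], [0, 0, -1.5, 0], [0, 0, -1.5, 0]])

```text
time: 17.53
tool_pos: [509.0, -329.2, 53.5]
tcp_rot: [2.558, 1.57, 2.56]
contact_force: [1.4, -0.2, 0.1]
grip_width: 17.2
```

Emit:
carry_out(rows=[[0, 0, -0.5, 0], [0, 0, -1, 0], [0, 0, -1.5, 0], [0, 0, -1.5, 0]])

```text
time: 17.87
tool_pos: [508.9, -329.1, 51.9]
tcp_rot: [2.547, 1.569, 2.549]
contact_force: [0.1, 0.9, -1.2]
grip_width: 17.5
```

Emit:
carry_out(rows=[[0, 0, -0.4, 0], [0, 0, -0.7, 0], [0, 0, -1, 0], [0, 0, -1, 0]])

```text
time: 18.2
tool_pos: [508.9, -329.1, 50.8]
tcp_rot: [2.533, 1.569, 2.535]
contact_force: [1.1, 0.2, -0.8]
grip_width: 17.4
```

Within about a millimetre of the floor. Releasing and retreating straight up.

Emit:
carry_out(hand=42, rows=[[0, 0, -0.5, 0], [0, 0, -0.5, 0], [0, 0, -0.5, 0], [0, 0, -0.5, 0], [0, 0, -0.5, 0], [0, 0, -0.5, 0], [0, 0, -0.5, 0], [0, 0, -0.5, 0], [0, 0, -0.5, 0]])

```text
time: 18.95
tool_pos: [508.9, -329.1, 50.3]
tcp_rot: [2.535, 1.569, 2.536]
contact_force: [-0.8, 0.2, -0.0]
grip_width: 41.7
```

Emit:
carry_out(rows=[[0, 0, 4, 0], [0, 0, 12, 0], [0, 0, 24, 0], [0, 0, 40, 0], [0, 0, 60, 0], [0, 0, 85, 0], [0, 0, 110, 0], [0, 0, 135, 0], [0, 0, 150, 0], [0, 0, 150, 0], [0, 0, 150, 0], [0, 0, 150, 0]])

```text
time: 19.95
tool_pos: [508.5, -328.7, 199.4]
tcp_rot: [2.491, 1.568, 2.493]
contact_force: [0.1, -1.0, 0.2]
grip_width: 41.7
```

Run:
```python
from h import *
st()
a={n:capture(n)[:,:,::-1].copy() for n in("scene","side")}
cv2.imwrite("pics/f.png",np.hstack([cv2.resize(a["scene"][120:310,170:360],(400,400)),cv2.resize(a["side"][70:300,160:390],(400,400))]))
for n in a:print(n,[(c.tolist(),s) for c,s,m in blobs(a[n],(18,110,70),(32,255,255),60)])
```

```text
19.95 [ 508.46 -328.7   199.45] [ 0.05 -1.03  0.22] [ 0.007  0.013 -0.038] 41.7
scene [([212.7, 161.8], [209, 153, 9, 19, 104]), ([274.0, 214.4], [269, 204, 11, 19, 135])]
side [([315.4, 29.2], [300, 26, 36, 7, 85]), ([315.8, 112.4], [310, 101, 12, 23, 164]), ([272.6, 200.7], [265, 188, 16, 23, 237])]
```

View pics/f.png

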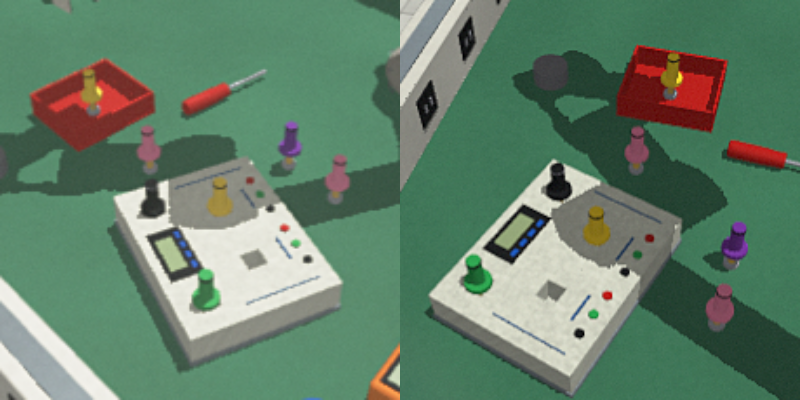

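The free plug stands in the tray, at scene (213,162) and side (316,112). The retained plug is seated at its original pixels, scene (274,214) and side (273,201). Nothing else has moved. Handing in.

```bash
python3 -c "
from plant import *
print(close_job())"
```

```text
the job is handed in; nothing more can be done
None
```

I tug-tested both yellow plugs, left the retained one down in its socket and put the loose one in the red tray. I handed the job in at about 20 s, well under the 64 s limit.

- **Right plug (y ≈ 5 mm), retained:** it rose about 3.5 mm freely, then resisted. The force read 8.4 N, then 10.2 N at the end of a hold of just over 1 s. That was the highest reading, but force is only reported at the end of each move, so I did not see it in between. I lowered and released it, and in the last pictures it sits at its original pixels to within about half a pixel.
- **Left plug (y ≈ 100 mm), loose:** it slid out with only its own weight on the gripper, so no 10 N pull could build up. It now stands upright in the tray.

**Last checks:** the gripper is about 150 mm above the tray, open and touching nothing. The panel and the black, green, pink and purple plugs, the screwdriver and the spool look undisturbed. The jar and fuse box were outside the last crops and the multimeter only just in view, but the arm went nowhere near them.

**Disagreement:** the wrist camera put the plugs about 4 mm further in y than the two fixed cameras did. I used the midpoint, and both grasps were fine.

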